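# Close the pressure cooker

## Task

Close the pressure cooker: set its lid level on the pot with the lugs down through the gaps in the rim, then turn it clockwise by its handle until it cams firmly tight on the sealing ring, its handle about over the pot's. Stop when it is firm and let go: it must stay clamped, but the ring must not be crushed. Leave the things around where they are.

Things in the scene. Friction and masses are not known exactly. Their poses are not given: they have to be found in the camera images.
- pot: Open steel pressure-cooker pot on a thin non-slip mat; does not move. 154 mm wide, mouth 144 mm, rim 113 mm above the worktop. Origin on the worktop under its centre, x along its black handle (to 198 mm; top at 93 mm), z up. Three sloping flanges, out to 90 mm radius, round the rim; between them gaps of 56 deg centred at 99, 219, 339 deg from x, counter-clockwise from above.
- pot_entry (a point): Point 150 mm from the pot's axis, 39 deg counter-clockwise (from above) of the pot's handle, 152 mm above the worktop: with the lid centred and its handle pointing here the lugs are over the gaps (5 deg play). Of three ways to fit, only this one brings the handles together. Seated, the lid's origin is 100 to 104 mm over the pot's; with lugs caught on the flanges (lid too far clockwise) 111.
- seal: Springy black rubber ring, 158 mm wide, on the pot's rim. Origin at the rim's centre, 113 mm above the worktop. It stands 2 to 5 mm above the rim; how far differs from ring to ring and is not measured. The lid's weight alone loads it with about 6 N, tight means 18 N or more, over 55 N crushes it.
- lid: Loose steel lid, right side up, 196 mm wide, 29 mm high at the middle, about 0.6 kg. Origin at the centre of the skirt's lower edge, z up, x along its handle: a black bar 22 mm wide, 40 to 60 mm above the origin, from x = -45 to 205 mm. Three lugs point inward under the skirt, 46 deg long, centred at 60, 180, 300 deg from x. Turned clockwise on the pot, it is drawn down 0.13 mm a degree.
- lid_balance (a point): Point in the middle of the lid's handle bar, 15 mm from the lid's axis and 50 mm above its origin, over the lid's centre of mass: held here it lifts level. The bar stands 11 mm above the lid, on a foot 16 mm wide.
- lid_handle (a point): Point in the middle of the lid's handle bar, 150 mm from the axis, 50 mm above its origin. Turned, the lid runs free at first, then stiffens within a few degrees, tight after 25 to 52 deg depending on the ring. A push square to the bar 140 mm from the axis meets about 3 N at 18 N on the ring, 6 N at 36 N (well tight), 9 N at 55 N; friction makes it 15 % more or less. Let go, it stays.
- mug_1: Orange mug, 81x113x101 mm, a bystander at the back; origin under its centre.
- egg_timer: Cream egg-shaped timer, 66 mm wide and 65 mm tall, a bystander between pot and lid, lower than the pot's handle; origin under its centre.
- spice_jar_1: Spice jar with a red cap, 45 mm wide and 106 mm tall, a bystander behind the pot; origin under its centre.
- tin_1: Small food tin, 75 mm wide and 58 mm tall, a bystander to the left of the pot; origin under its centre.

How it is judged:
On the way:
1. the lid is down on the pot, level, with its lugs through the gaps (z of lid in the frame of pot below 0.107 m and horizontal distance between lid and pot below 0.008 m and angle between lid's own z axis and vertical below 0.03 rad), for 0.2 s.
At the end, for the whole second after the job is handed in: The lid sits level (within 0.03 rad) and centred (8 mm) on the pot, lugs under the flanges, its handle over the pot's within about 21 degrees, and clamped by its ramps so that it presses the sealing ring with at least 18 N by itself, at rest and let go (z of lid in the frame of pot below 0.105 m and horizontal distance between lid and pot below 0.008 m and angle between lid's own z axis and vertical below 0.03 rad and x of lid_handle in the frame of pot above 0.12 m and y of lid_handle in the frame of pot between -0.055 and 0.055 m and contact force between lid and seal above 18 N and linear speed of lid below 0.01 m/s); the robot touches nothing.
It fails at once if the sealing ring is crushed (pressed with more than 55 N) (contact force between lid and seal above 55 N).
It fails at once if a thing standing around is shifted by more than 30 mm or tipped over (distance of any of mug_1, egg_timer, spice_jar_1, tin_1 from where it was at the start of the episode above 0.03 m or angle between any of mug_1, egg_timer, spice_jar_1, tin_1's own z axis and vertical above 0.4 rad).
It also fails if it takes over 53 s, if anything falls off the work surface, if the arm or the gripper's body presses on something with over 40 N, if the wrist force passes 120 N, or if a joint passes its speed limit or range.

## Robot

A 6-joint arm with a two-finger parallel gripper is mounted at the origin on a cart in front of the work surface, level with it; the furniture and walls round the work are solid. World frame = base frame: x ahead of the robot, y to its left, z up, the work surface at z = 0. Lengths are in m, angles in rad, forces in N, time in s.
With the tool pointing down it reaches from about 0.3 to 0.825 m from the base axis. Payload 5.4 kg.
Tool frame: the origin (TCP) lies on the centre line of the jaws, within the pads' length; the fingertips stand tip_reach ahead of it and the grasp point (between the pads) lies 8 mm behind it (tip_reach is the distance from the TCP to the fingertips, in m); z points along the fingers, y is the line along which they close (so a half turn about z gives the same grasp; the last joint's range is limited). The gripper opens to 92 mm and grips with 3 to 60 N. Pads are 20 mm wide; open, the fingers measure 128 mm over their backs; the gripper's body (75 mm by 189 mm) begins 69 mm behind the grasp point.
Start: joints at [1.036, 0.158, 1.597, -0, 1.386, -0.21], TCP at [0.184, 0.545, 0.226] pointing down, gripper open.
Joint ranges: [-2.91, 2.91], [-0.94, 2.29], [0.18, 2.7], [-1.29, 4.43], [0.17, 2.64], [-3, 3]. Speed limits (rad/s): [2.57, 2.57, 3.14, 3.14, 3.14, 3.14].

## Interface

Orientations are given as a unit quaternion [w, x, y, z].
In Python, from plant import * gives the robot as it stands.
- The arm moves only by the shell command python3 -m crank 'ROWS'. ROWS is JSON, a list of rows, each a list of 7 numbers: the turn, a rotation vector about the world's x, y, z as a fraction of full scale, then the shift along the world's x, y, z as a fraction of full scale, then the closure, from 0 (fully open) to 1 (shut). A call has 1 to 10 rows; each row is the pose to reach, as a shift and turn from the pose commanded when the call began, turning the shorter way round; what a row does not reach only later rows make up. Full scale, the value 1, is 50 cm for a shift and pi rad for a turn. A row lasts 1/8 s, in which the tool goes at most 62.5 mm and 10.7 degrees, less where a joint would pass 70% of its speed; a pose out of reach is approached as far as the arm can. A call with a number of a shift or a turn outside -1 to 1 is refused whole. A call with a gripper value outside its range is refused whole. The fingers move at their own pace and stop on an object; the grip force is fixed at half the most. Time passes only in rows, so rows that repeat a pose let the fingers close. It gives the time, the measured TCP pose, the force, the opening and the grip force at its end, in the units of the state.
- state(): the state, without advancing time (a new reading comes with each control period).
- get_image(name): name is "scene" or "top" or "wrist"; returns the picture (400x640x3 uint8, red, green, blue); there is no depth.
- camera_params(name): a dict with "camera_matrix" (3x3 intrinsics, pixels), "rvec" (rotation vector, rad) and "tvec" (3), from world to camera coordinates, as OpenCV has them; the wrist camera has in their place "tool_from_camera" (4x4, takes a point from camera to tool coordinates, whose origin is the TCP and whose axes are the flange's). Camera axes: x right, y down, z forward; pixel columns grow to the right and rows downward; lengths in m; the calibration is good to about 2 mm. A picture is of the moment at which its call begins: read the wrist's pose just before it. camera_params takes no time and is no camera call.
- job_done(): hands the job in; it is judged then, once.
The state is a dict: "t": time; "joints": joint angles; "qd": joint speeds; "joint_efforts": joint torques, N m; "tool_pos": TCP position; "tool_rot": TCP orientation; "wrist_force": force on the tool from outside, world axes, zero at the start; "torque": the same for the moment, N m; "grip_width": finger opening in m; "grasp_force": force on a finger pad.
Only numpy, scipy, OpenCV 4.12 (cv2) and the standard library are available. Lean on these libraries where they do the work, as an engineer would, in place of code of your own. Each camera call takes 0.05 s, during which the arm holds its last target. There are 200 camera calls.

## Working session

There is one attempt and no reset: what is moved stays moved. The work goes in short steps, Python scripts to look and compute and a shell command to move; the robot and the scene stay as the last step left them, time stands still between calls to the robot, and variables do not carry over. Pictures are saved under pics/ and viewed, at most 10 in all, crops included, and the job is handed in when it is done.

```bash
mkdir -p pics; ls; python3 - <<'E'
from plant import *
import cv2,numpy as np
for n in ["top","scene"]:
    im=get_image(n); cv2.imwrite(f"pics/{n}0.png",im[:,:,::-1]); p=camera_params(n); print(n,p)
print(camera_params("wrist")); print(state())
try: print(tip_reach)
except Exception as e: print(e)
E
```

```text
pics
top {'camera_matrix': array([[485.19229479,   0.        , 322.09094877],
       [  0.        , 485.19229479, 201.25939496],
       [  0.        ,   0.        ,   1.        ]]), 'rvec': array([ 2.10150918, -2.15934859,  0.17463625]), 'tvec': array([0.0154961 , 0.51526334, 1.56970013])}
scene {'camera_matrix': array([[485.58457633,   0.        , 325.32393074],
       [  0.        , 485.58457633, 203.84331499],
       [  0.        ,   0.        ,   1.        ]]), 'rvec': array([ 1.98829159, -0.7066811 ,  0.38662571]), 'tvec': array([-0.42662989,  0.27466178,  1.2345201 ])}
{'camera_matrix': array([[314.68048127,   0.        , 322.66558846],
       [  0.        , 314.68048127, 200.83612764],
       [  0.        ,   0.        ,   1.        ]]), 'tool_from_camera': array([[-8.19158095e-04, -9.69754074e-01, -2.44082702e-01,
         6.80993675e-02],
       [ 9.99998849e-01, -4.82753566e-04, -1.43805732e-03,
        -1.67420201e-03],
       [ 1.27673015e-03, -2.44083599e-01,  9.69753354e-01,
        -1.60024609e-01],
       [ 0.00000000e+00,  0.00000000e+00,  0.00000000e+00,
         1.00000000e+00]])}
{'t': 0.1, 'joints': array([ 1.03594615e+00,  1.58981501e-01,  1.59807959e+00,  1.33238865e-05,
        1.38620417e+00, -2.10100971e-01]), 'qd': array([-0.00038338, -0.00141169, -0.00312615,  0.0001774 ,  0.0016503 ,
       -0.00046284]), 'joint_efforts': array([-2.47882426e-04, -3.86504316e+01, -3.22960353e+01,  7.02954247e-02,
        3.39614984e-02, -4.64441439e-05]), 'tool_pos': array([0.18320241, 0.54446683, 0.22473329]), 'tool_rot': array([-3.10448329e-04,  1.61663182e-01,  9.86845640e-01, -7.76574766e-04]), 'wrist_force': array([ 0.89716656, -0.44869312,  0.25584897]), 'torque': array([ 0.00281747, -0.08680266, -0.04231496]), 'grasp_force': 0.0, 'grip_width': 0.09181231853391875}
0.011
```

View pics/top0.png

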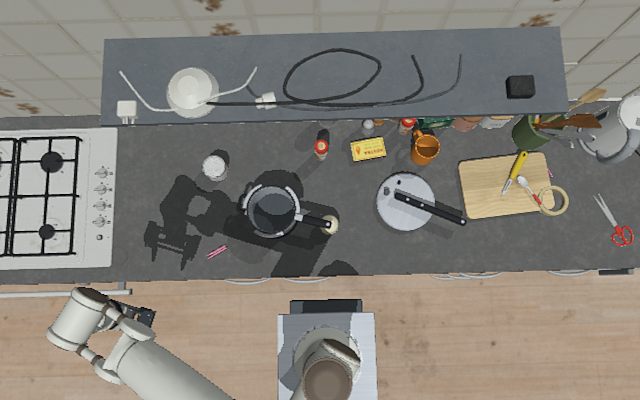

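View pics/scene0.png

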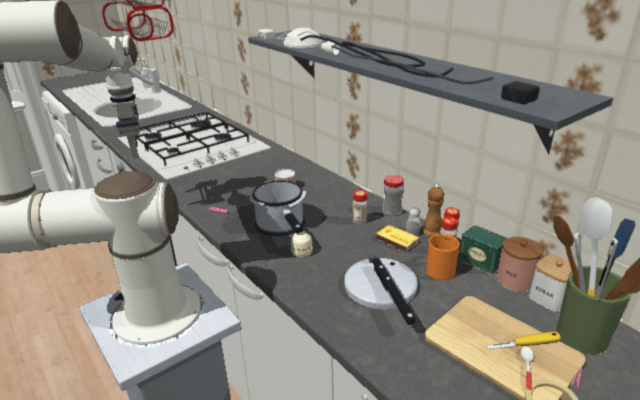

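Top view: pot at about (272,210) with its handle to the right toward (332,224), timer at (331,225). The lid is at (406,200), its bar running from (395,194) to (465,220). Next I'll zoom in and segment.

```bash
cat > h.py <<'E'
from plant import *
import cv2,numpy as np
from scipy.spatial.transform import Rotation as R
def cam(n):
    p=camera_params(n); K=p["camera_matrix"]
    if n!="wrist": M,_=cv2.Rodrigues(p["rvec"]); return K,M,-M.T@p["tvec"]
    s=state(); q=s["tool_rot"]; T=np.eye(4); T[:3,:3]=R.from_quat(np.roll(q,-1)).as_matrix(); T[:3,3]=s["tool_pos"]
    T=T@p["tool_from_camera"]; return K,T[:3,:3].T,T[:3,3]
def cast(c,uv,z):
    K,M,o=c; uv=np.atleast_2d(np.asarray(uv,float)); d=(M.T@np.linalg.inv(K)@np.c_[uv,np.ones(len(uv))].T).T
    return o+d*((z-o[2])/d[:,2])[:,None]
def proj(c,P):
    K,M,o=c; q=(K@M@(np.atleast_2d(P)-o).T).T; return q[:,:2]/q[:,2:]
def circ(P):
    A=np.c_[2*P,np.ones(len(P))]; s=np.linalg.lstsq(A,(P**2).sum(1),rcond=None)[0]; return s[0],s[1],np.sqrt(s[2]+s[0]**2+s[1]**2)
E
python3 - <<'E'
from h import *
c=cam("top"); im=cv2.imread("pics/top0.png")
print("cam",c[2]); 
for n,uv,z in [("pot",(272,208),.113),("lid",(406,200),.0),("shelf edge",(300,122),0.4)]: print(n,cast(c,uv,z))
cv2.imwrite("pics/crop0.png",cv2.resize(im[160:260,200:480],None,fx=2.85,fy=2.85,interpolation=cv2.INTER_CUBIC))
hsv=cv2.cvtColor(im,cv2.COLOR_BGR2HSV)
print(hsv[200,380],hsv[180,405],hsv[215,440],hsv[235,400],hsv[195,400],hsv[186,272],hsv[210,300])
E
```

```text
cam [ 0.24393877 -0.00367448  1.6340671 ]
pot [[0.48637854 0.16085701 0.113     ]]
lid [[ 0.51934851 -0.28479006  0.        ]]
shelf edge [[0.66970477 0.0533251  0.4       ]]
[103  13 183] [101  15 189] [105  41  37] [45 11 97] [105  35  44] [99 21 85] [40  9 84]
```

View pics/crop0.png

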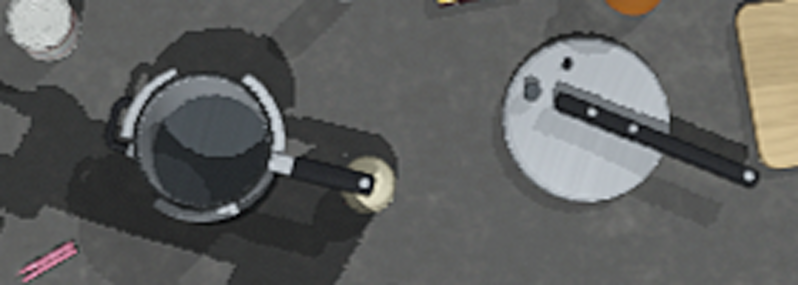

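The crop confirms it: pot handle tilted about 14° in the image, lid bar about 23°, lid clear of the mug and the board. I'll move over the pot to look with the wrist camera.

```bash
python3 -m crank '[[0,0,-0.26,0.58,-0.77,0.26,0],[0,0,-0.26,0.58,-0.77,0.26,0],[0,0,-0.26,0.58,-0.77,0.26,0],[0,0,-0.26,0.58,-0.77,0.26,0],[0,0,-0.26,0.58,-0.77,0.26,0],[0,0,-0.26,0.58,-0.77,0.26,0],[0,0,-0.26,0.58,-0.77,0.26,0],[0,0,-0.26,0.58,-0.77,0.26,0],[0,0,-0.26,0.58,-0.77,0.26,0],[0,0,-0.26,0.58,-0.77,0.26,0]]'
python3 -m crank '[[0,0,0,0,0,0,0],[0,0,0,0,0,0,0],[0,0,0,0,0,0,0]]'
python3 - <<'E'
from h import *
print(state()["tool_pos"],state()["joints"])
cv2.imwrite("pics/w1.png",get_image("wrist")[:,:,::-1])
E
```

```text
t: 1.35
tool_pos: [0.473, 0.1602, 0.3549]
tool_rot: [-0.001, 0.54, 0.841, -0.0]
wrist_force: [-0.7, 0.7, -0.0]
grip_width: 0.092
grasp_force: 0.0
t: 1.72
tool_pos: [0.4731, 0.1606, 0.3555]
tool_rot: [-0.0, 0.54, 0.842, -0.0]
wrist_force: [0.5, 0.1, -0.0]
grip_width: 0.0921
grasp_force: 0.0
[0.4730957  0.16056579 0.35551076] [ 8.48353577e-02 -9.35197415e-02  1.60224168e+00  3.92457230e-06
  1.63302455e+00 -3.45667580e-01]
```

View pics/w1.png

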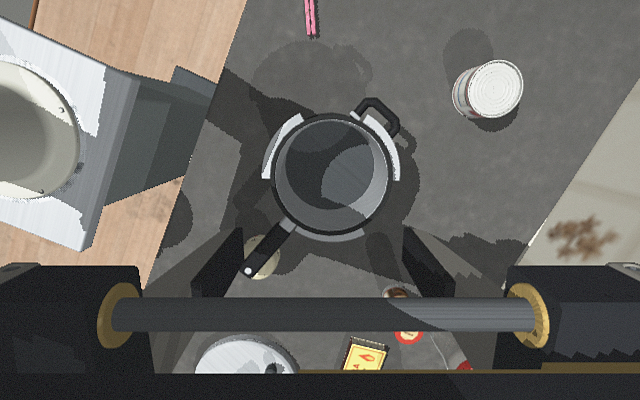

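Wrist view: mouth centred near (331,175), black handle running to the end rivet at (248,270). Bright flange arcs at left (280,145), right (385,150) and bottom (350,235). I'll resample the image onto horizontal planes to measure them.

```bash
python3 - <<'E'
from h import *
im=cv2.imread("pics/w1.png"); g=cv2.cvtColor(im,cv2.COLOR_BGR2HSV)[:,:,2]; c=cam("wrist")
# black ring: dark pixels near rim
ys,xs=np.mgrid[0:400,0:640]; uv=np.c_[xs.ravel(),ys.ravel()]
P=cast(c,uv,.116)[:,:2]; v=g.ravel().astype(int)
ctr=cast(c,(331,175),.116)[0,:2]
for k in range(6):
    d=P-ctr; r=np.hypot(*d.T); th=np.degrees(np.arctan2(d[:,1],d[:,0]))
    sel=(v<50)&(r>.068)&(r<.084)
    cx,cy,rr=circ(P[sel]); ctr=np.array([cx,cy])
print("ring ctr",ctr,"r",rr,sel.sum())
# angular coverage
print(np.histogram(th[sel],bins=18,range=(-180,180))[0])
# handle
for vt in (35,45):
    m=((g<vt)&(ys>215)&(ys<280)&(xs>238)&(xs<310)).astype(np.uint8)
    Q=cast(c,np.argwhere(m)[:,::-1],.093)[:,:2]; d=Q-ctr; r=np.hypot(*d.T); Q=Q[(r>.10)&(r<.20)]
    vx,vy,x0,y0=cv2.fitLine(Q.astype(np.float32),cv2.DIST_HUBER,0,.001,.001).ravel()
    n=np.array([-vy,vx]); print(vt,len(Q),"handle ang",np.degrees(np.arctan2(-vy if vy>0 else vy,-vx if vy>0 else vx)),"miss ctr",(np.array([x0,y0])-ctr)@n, np.degrees(np.arctan2(*(Q.mean(0)-ctr)[::-1])), np.hypot(*(Q-ctr).T).max())
# rivet
m=((g>120)&(ys>255)&(ys<280)&(xs>240)&(xs<256)); q=np.argwhere(m)[:,::-1].mean(0); w=cast(c,q,.093)[0,:2]-ctr
print("rivet",q,np.hypot(*w),np.degrees(np.arctan2(w[1],w[0])))
# flanges: bright in r .082-.09 at z ~.105
P=cast(c,uv,.108)[:,:2]; d=P-ctr; r=np.hypot(*d.T); th=np.degrees(np.arctan2(d[:,1],d[:,0]))
s=(r>.083)&(r<.089); print([(a,int(np.median(v[s&(abs((th-a+180)%360-180)<1.5)]))) for a in range(-180,180,4)])
E
```

```text
ring ctr [0.48249671 0.16257469] r 0.07631249720681875 715
[20 50 90 84 75 77 77 74 10  8  4 16 25 20 12 44 14 15]
35 373 handle ang -120.001114 miss ctr -0.025976405821845856 -109.51564042623004 0.19467486303085219
45 858 handle ang -119.97647 miss ctr -0.029524884601847885 -108.40023722944433 0.1957024624098662
rivet [248.91525424 271.88135593] 0.188239571392289 -104.70259168230479
[(-180, 138), (-176, 137), (-172, 136), (-168, 138), (-164, 213), (-160, 232), (-156, 233), (-152, 55), (-148, 54), (-144, 55), (-140, 67), (-136, 67), (-132, 70), (-128, 68), (-124, 69), (-120, 67), (-116, 67), (-112, 115), (-108, 133), (-104, 136), (-100, 95), (-96, 133), (-92, 133), (-88, 132), (-84, 134), (-80, 132), (-76, 132), (-72, 131), (-68, 133), (-64, 131), (-60, 133), (-56, 132), (-52, 133), (-48, 135), (-44, 135), (-40, 136), (-36, 137), (-32, 67), (-28, 67), (-24, 66), (-20, 67), (-16, 67), (-12, 68), (-8, 65), (-4, 65), (0, 66), (4, 68), (8, 67), (12, 66), (16, 71), (20, 67), (24, 233), (28, 231), (32, 232), (36, 229), (40, 228), (44, 227), (48, 227), (52, 226), (56, 225), (60, 225), (64, 225), (68, 225), (72, 225), (76, 225), (80, 225), (84, 227), (88, 97), (92, 53), (96, 102), (100, 97), (104, 98), (108, 103), (112, 103), (116, 104), (120, 102), (124, 98), (128, 99), (132, 53), (136, 54), (140, 53), (144, 212), (148, 213), (152, 215), (156, 222), (160, 215), (164, 169), (168, 142), (172, 142), (176, 137)]
```

Flange ends at 22/86, −34 and 142/−154° all give a pot handle direction of −105°. Now over to the lid, with the bar between the jaws' sides, while refining the pot's centre.

```bash
python3 - <<'E'
from h import *
im=cv2.imread("pics/w1.png"); g=cv2.GaussianBlur(cv2.cvtColor(im,cv2.COLOR_BGR2GRAY),(3,3),0); c=cam("wrist")
ctr=np.array([.4825,.1626])
def edges(z,r0,r1,sign,angs,ctr):
    out=[]
    for a in np.radians(angs):
        r=np.arange(r0,r1,.0003); W=np.c_[ctr[0]+r*np.cos(a),ctr[1]+r*np.sin(a),np.full(len(r),z)]
        uv=proj(c,W).astype(np.float32); p=cv2.remap(g,uv[:,0].reshape(1,-1),uv[:,1].reshape(1,-1),cv2.INTER_LINEAR).ravel().astype(float)
        d=np.convolve(p,np.r_[np.ones(6),-np.ones(6)],'same')[6:-6]*sign; i=d.argmax()
        if d[i]>120: out.append(W[i+6,:2])
    return np.array(out)
A=np.r_[26:84:2,-92:-38:2,146:203:2]
for nm,z,r0,r1,s,an in [("mouth",.113,.062,.079,-1,range(0,360,3)),("ring->flange",.115,.074,.086,1,A),("flange out",.106,.082,.098,-1,A)]:
    k=ctr
    for i in range(4):
        E=edges(z,r0,r1,s,an,k); x,y,r=circ(E); res=abs(np.hypot(*(E-[x,y]).T)-r); E=E[res<2*np.median(res)+.0003]; x,y,r=circ(E); k=np.array([x,y])
    print(nm,len(E),x,y,r)
E
python3 -m crank '[[0,0,-0.267,0.09,-0.89,0,0],[0,0,-0.267,0.09,-0.89,0,0],[0,0,-0.267,0.09,-0.89,0,0],[0,0,-0.267,0.09,-0.89,0,0],[0,0,-0.267,0.09,-0.89,0,0],[0,0,-0.267,0.09,-0.89,0,0],[0,0,-0.267,0.09,-0.89,0,0],[0,0,-0.267,0.09,-0.89,0,0],[0,0,-0.267,0.09,-0.89,0,0],[0,0,-0.267,0.09,-0.89,0,0]]'
python3 -m crank '[[0,0,0,0,0,0,0],[0,0,0,0,0,0,0]]'
python3 - <<'E'
from h import *
print(state()["tool_pos"],state()["joints"])
cv2.imwrite("pics/w2.png",get_image("wrist")[:,:,::-1])
E
```

```text
mouth 118 0.4829366893225445 0.16164169380235077 0.07337230036303288
ring->flange 81 0.48322827902269355 0.16162475644469132 0.07924809786060649
flange out 60 0.484969972004468 0.16093949638177454 0.090193944043691
t: 3.02
tool_pos: [0.5188, -0.2834, 0.356]
tool_rot: [0.0, 0.836, 0.549, 0.0]
wrist_force: [-0.1, 0.3, 0.7]
grip_width: 0.092
grasp_force: 0.0
t: 3.28
tool_pos: [0.5187, -0.2842, 0.356]
tool_rot: [0.0, 0.836, 0.549, 0.0]
wrist_force: [0.6, 0.2, -0.2]
grip_width: 0.0916
grasp_force: 0.0
[ 0.51870264 -0.28415712  0.35597315] [-7.05340798e-01  1.50519928e-01  1.35218037e+00  5.44306286e-05
  1.63835696e+00 -2.97032233e-01]
```

View pics/w2.png

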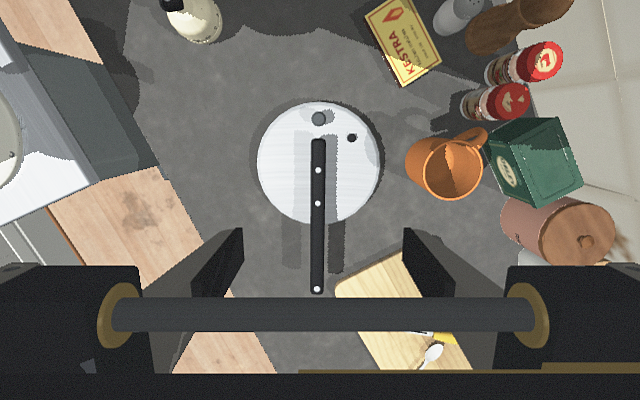

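Wrist view: lid disc centred near (319,163), bar vertical from (318,140) to (318,293), rivets along its centre line. The pot centre came out at (0.483,0.1616), with radii matching 72/79/90 mm.

```bash
python3 - <<'E'
from h import *
im=cv2.imread("pics/w2.png"); g=cv2.cvtColor(im,cv2.COLOR_BGR2GRAY); c=cam("wrist"); s=state()
m=((g<50)&(np.arange(400)[:,None]>130)&(np.arange(400)[:,None]<297)).astype(np.uint8)
m[:,:305]=0; m[:,330:]=0
Q=np.argwhere(m)[:,::-1]; print(Q[:,1].min(),Q[:,1].max(),m.sum())
# row mid points of bar
rows=[(np.mean(np.flatnonzero(m[r])),r,m[r].sum()) for r in range(145,288) if m[r].sum()>5]
W=cast(c,[(a,b) for a,b,_ in rows],.06)[:,:2]
vx,vy,x0,y0=cv2.fitLine(W.astype(np.float32),cv2.DIST_HUBER,0,.001,.001).ravel()
if vy>0: vx,vy=-vx,-vy
print("bar ang",np.degrees(np.arctan2(vy,vx)),"tool x yaw",np.degrees(2*np.arctan2(s["tool_rot"][2],s["tool_rot"][1])))
u=np.array([vx,vy]); e=cast(c,[(318,Q[:,1].min()),(318,Q[:,1].max())],.06)[:,:2]; print("ends",e,"len",np.hypot(*(e[1]-e[0])))
# bar-based origin: x=-45 end
p0=np.array([x0,y0]); t=(e-p0)@u; print("origin from ends",p0+u*(t[0]+.045),p0+u*(t[1]-.205))
hsv=cv2.cvtColor(im,cv2.COLOR_BGR2HSV); mm=((hsv[:,:,2]>140)&(hsv[:,:,1]<30)).astype(np.uint8); mm[:95]=0;mm[235:]=0;mm[:,:245]=0;mm[:,390:]=0
ct=max(cv2.findContours(mm,cv2.RETR_EXTERNAL,cv2.CHAIN_APPROX_NONE)[0],key=cv2.contourArea)[:,0]
ct=cv2.convexHull(ct)[:,0]
for z in (0,.012): 
    E=cast(c,ct,z)[:,:2]; x,y,r=circ(E); print(z,"skirt",x,y,r,np.abs(np.hypot(*(E-[x,y]).T)-r).max())
E
```

```text
139 293 684
bar ang -114.450966 tool x yaw 66.58978657487634
ends [[ 0.52960311 -0.24334121]
 [ 0.43151841 -0.46714409]] len 0.24435289261674523
origin from ends [ 0.5134796  -0.28544336] [ 0.51582652 -0.28028184]
0 skirt 0.5097054018393251 -0.28552414456754277 0.10110651313429364 0.0013326531340023817
0.012 skirt 0.5105407082896085 -0.2840744654232762 0.09875470728162913 0.0013016547211097546
```

```bash
python3 - <<'E'
from h import *
im=cv2.imread("pics/w2.png"); g=cv2.cvtColor(im,cv2.COLOR_BGR2GRAY); c=cam("wrist")
for r in (150,190,215,250,280): print(r,g[r,302:336])
pts=[]
for v in (170,203,289):
    p=g[v-5:v+6,313:324].astype(float); w=np.clip(p-100,0,None); yy,xx=np.mgrid[v-5:v+6,313:324]; pts.append(((w*xx).sum()/w.sum(),(w*yy).sum()/w.sum()))
print(pts); W=cast(c,pts,.06)[:,:2]; print(W)
for i,j in ((0,2),(1,2)): d=W[j]-W[i]; print(np.degrees(np.arctan2(d[1],d[0])),np.hypot(*d))
d=(W[2]-W[0])/np.hypot(*(W[2]-W[0])); n=np.array([-d[1],d[0]])
print("skirt centre off axis line",(np.array([.5102,-.2847])-W[0])@n)
ms=[]
for r in list(range(145,165))+list(range(175,198))+list(range(208,284)):
    p=g[r,306:332].astype(float); dd=np.gradient(p); l=dd[:12].argmin(); k=13+dd[13:].argmax(); ms.append((306+(l+k)/2,r,k-l))
ms=np.array(ms); print(np.median(ms[:,2])); L=cast(c,ms[:,:2],.06)[:,:2]
vx,vy,x0,y0=cv2.fitLine(L.astype(np.float32),cv2.DIST_HUBER,0,.001,.001).ravel(); print("edge-mid ang",np.degrees(np.arctan2(-abs(vy),-abs(vx))),x0,y0,(np.array([x0,y0])-W[0])@n)
E
```

```text
150 [220 220 221 220 220 220 220 228 200  81  42  52  64  57  64  61  58  54
  58  55  52  41  36  43 151 150 146 142 143 147 147 146 143 142]
190 [219 219 220 220 217 220 221 235 159  56  51  55  67  63  60  59  57  57
  66  58  46  36  26 116 145 140 138 142 143 140 140 140 137 129]
215 [221 219 219 219 220 218 222 236 155  65  37  57  60  57  54  56  56  63
  57  51  46  37  54 143 148 143 137 144 141 142 142 142 143 143]
250 [121 120 122 123 122 124 126 132  78  46  53  56  60  58  59  52  55  53
  48  44  37  31  99 125 127 128  77  63  71  73  74  74  75  73]
280 [120 118 122 116 114 116 121 130  53  41  53  64  58  62  53  55  54  54
  52  46  30  48 118 125 122 106 108 102  99 105 103 105 103 104]
[(np.float64(317.6767337807606), np.float64(169.60850111856823)), (np.float64(317.20310559006214), np.float64(202.90931677018634)), (np.float64(316.5718533201189), np.float64(288.62487611496533))]
[[ 0.51156774 -0.28331894]
 [ 0.4907657  -0.3289855 ]
 [ 0.43255939 -0.459046  ]]
-114.20908082643163 0.19267153018478647
-114.11006947412758 0.14249108731582436
skirt centre off axis line -0.0006811282788269273
14.0
edge-mid ang -114.23697 0.47993362 -0.35363525 -1.7623539340556188e-05
```

```bash
python3 -m crank '[[0,0,-0.0044,-0.0266,-0.0266,-0.1,0],[0,0,-0.0044,-0.0266,-0.0266,-0.2,0],[0,0,-0.0044,-0.0266,-0.0266,-0.3,0],[0,0,-0.0044,-0.0266,-0.0266,-0.4,0],[0,0,-0.0044,-0.0266,-0.0266,-0.5,0],[0,0,-0.0044,-0.0266,-0.0266,-0.56,0],[0,0,-0.0044,-0.0266,-0.0266,-0.59,0],[0,0,-0.0044,-0.0266,-0.0266,-0.618,0],[0,0,-0.0044,-0.0266,-0.0266,-0.618,0],[0,0,-0.0044,-0.0266,-0.0266,-0.618,0]]'
python3 -m crank '[[0,0,0,0,0,0,1],[0,0,0,0,0,0,1],[0,0,0,0,0,0,1],[0,0,0,0,0,0,1],[0,0,0,0,0,0,1],[0,0,0,0,0,0,1]]'
```

```text
t: 4.58
tool_pos: [0.506, -0.2991, 0.0479]
tool_rot: [0.001, 0.84, 0.543, 0.0]
wrist_force: [-0.4, 0.1, 0.8]
grip_width: 0.0913
grasp_force: 0.0
t: 5.32
tool_pos: [0.5052, -0.2983, 0.0465]
tool_rot: [-0.0, 0.84, 0.543, -0.0]
wrist_force: [-0.3, -0.2, -0.9]
grip_width: 0.0338
grasp_force: 0.0
```

```bash
python3 -m crank '[[0,0,0,0,0,0,1],[0,0,0,0,0,0,1],[0,0,0,0,0,0,1],[0,0,0,0,0,0,1],[0,0,0,0,0,0,1]]'
python3 -m crank '[[0,0,0,0,0,0.05,1],[0,0,0,0,0,0.1,1],[0,0,0,0,0,0.2,1],[0,0,0,0,0,0.3,1],[0,0,0,0,0,0.4,1],[0,0,0,0,0,0.4,1],[0,0,0,0,0,0.4,1]]'; python3 - <<'E'
from h import *
s=state(); print(s["torque"],s["tool_rot"])
E
```

```text
t: 5.95
tool_pos: [0.5051, -0.2983, 0.0466]
tool_rot: [-0.0, 0.84, 0.543, -0.0]
wrist_force: [-0.6, -0.7, -0.1]
grip_width: 0.0219
grasp_force: 30.0
t: 6.82
tool_pos: [0.504, -0.2974, 0.2433]
tool_rot: [-0.002, 0.84, 0.543, -0.001]
wrist_force: [0.0, 0.5, -7.2]
grip_width: 0.0218
grasp_force: 30.0
[-0.11539415  0.20916906 -0.07182911] [-2.47371230e-03  8.39929395e-01  5.42689643e-01 -6.65647567e-04]
```

```bash
python3 -m crank '[[0,0,0.03,-0.003,0.1,0,1],[0,0,0.06,-0.006,0.2,0,1],[0,0,0.09,-0.01,0.3,0,1],[0,0,0.12,-0.013,0.4,0,1],[0,0,0.15,-0.016,0.5,0,1],[0,0,0.18,-0.02,0.6,0,1],[0,0,0.21,-0.023,0.7,0,1],[0,0,0.24,-0.026,0.8,0,1],[0,0,0.26,-0.029,0.86,0,1],[0,0,0.268,-0.029,0.889,0,1]]'
python3 -m crank '[[0,0,0,0,0,0,1],[0,0,0,0,0,0,1],[0,0,0,0,0,0,1],[0,0,0,0,0,0,1]]'
python3 - <<'E'
from h import *
s=state(); print(s["tool_pos"],np.degrees(2*np.arctan2(s["tool_rot"][2],s["tool_rot"][1])),R.from_quat(np.roll(s["tool_rot"],-1)).as_matrix()[:,2])
t=get_image("top")[:,:,::-1]; w=get_image("wrist")[:,:,::-1]; sc=get_image("scene")[:,:,::-1]
cv2.imwrite("pics/t3.png",t);cv2.imwrite("pics/w3.png",w);cv2.imwrite("pics/s3.png",sc)
a=np.vstack([cv2.resize(t[120:260,180:420],(500,292)),cv2.resize(sc[120:280,180:380],(500,300))[:300]])
cv2.imwrite("pics/m3.png",np.hstack([a,cv2.resize(w,(300,188))[:0].reshape(0,300,3) if 0 else cv2.copyMakeBorder(cv2.resize(w[:,160:480],(300,375)),0,592-375,0,0,cv2.BORDER_CONSTANT)]))
E
```

```text
t: 8.07
tool_pos: [0.4887, 0.1474, 0.2431]
tool_rot: [-0.002, 0.544, 0.839, -0.002]
wrist_force: [0.4, -1.1, -6.5]
grip_width: 0.0219
grasp_force: 30.0
t: 8.57
tool_pos: [0.4909, 0.1454, 0.2467]
tool_rot: [0.0, 0.545, 0.838, -0.0]
wrist_force: [1.0, 0.8, -6.1]
grip_width: 0.0216
grasp_force: 30.0
[0.49088585 0.14540235 0.24667055] 113.90078550670266 [ 1.77121608e-04 -1.24355032e-04 -9.99999977e-01]
```

View pics/m3.png

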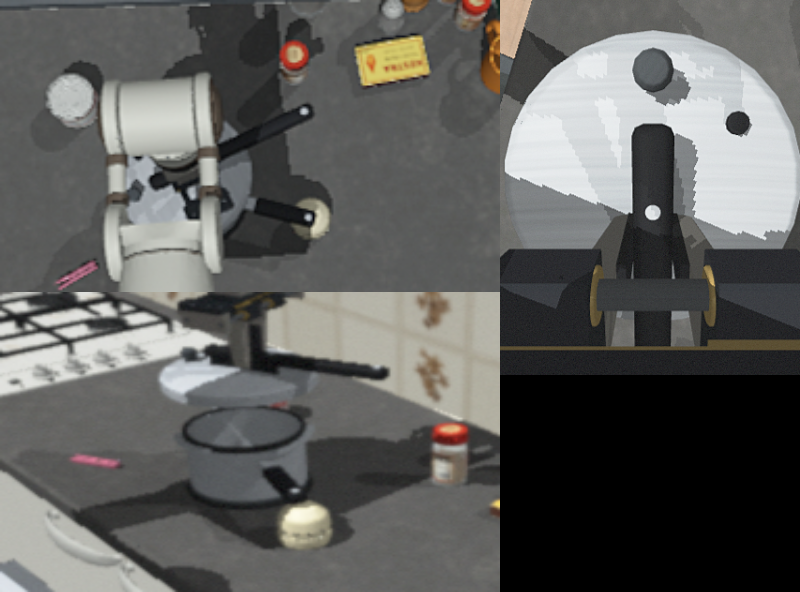

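The lid hangs level above the pot, with its handle clear of the red-capped jar. I'll check the lid's centre in the wrist picture (visible arc above row ~265) before lowering.

```bash
python3 - <<'E'
from h import *
from scipy.optimize import least_squares
im=cv2.imread("pics/w3.png"); hsv=cv2.cvtColor(im,cv2.COLOR_BGR2HSV); c=cam("wrist"); s=state()
g=cv2.GaussianBlur(hsv[:,:,2],(3,3),0); tp=s["tool_pos"]; ax=np.radians(113.9); u=np.array([np.cos(ax),np.sin(ax)])
for zz in (.200,.212,.216):
    k=tp[:2]+.0158*u
    for it in range(3):
        E=[]
        for a in np.arange(-75,76,3):
            th=ax+np.radians(a); r=np.arange(.085,.112,.0003); W=np.c_[k[0]+r*np.cos(th),k[1]+r*np.sin(th),np.full(len(r),zz)]
            q=proj(c,W).astype(np.float32); p=cv2.remap(g,q[:,0].reshape(1,-1),q[:,1].reshape(1,-1),1).ravel().astype(float)
            d=np.convolve(p,np.r_[np.ones(5),-np.ones(5)],'same')[6:-6]; i=abs(d).argmax()
            if q[i,1]<255 and abs(d[i])>100: E.append(W[i+6,:2])
        E=np.array(E); f=least_squares(lambda v:np.hypot(E[:,0]-v[0],E[:,1]-v[1])-v[2],[*k,.098],loss="soft_l1",f_scale=.001).x; k=f[:2]
    print(zz,len(E),f,"along bar from TCP",(k-tp[:2])@u,"side",(k-tp[:2])@[-u[1],u[0]])
# rivet line check
E
```

```text
0.2 51 [0.48542318 0.15504741 0.10730018] along bar from TCP 0.010605727538583866 side 0.0011649303445796432
0.212 51 [0.4839934  0.15813511 0.10099508] along bar from TCP 0.014007926852889284 side 0.0012211595325481812
0.216 51 [0.48357228 0.15918091 0.09891006] along bar from TCP 0.015134669256175013 side 0.001182471790740671
```

```bash
python3 -m crank '[[0,0,0,-0.001,0.0035,-0.05,1],[0,0,0,-0.001,0.0035,-0.1,1],[0,0,0,-0.001,0.0035,-0.14,1],[0,0,0,-0.001,0.0035,-0.16,1],[0,0,0,-0.001,0.0035,-0.16,1],[0,0,0,-0.001,0.0035,-0.16,1],[0,0,0,-0.001,0.0035,-0.16,1]]'
python3 -m crank '[[0,0,0,0,0,-0.004,1],[0,0,0,0,0,-0.008,1],[0,0,0,0,0,-0.012,1],[0,0,0,0,0,-0.016,1],[0,0,0,0,0,-0.016,1],[0,0,0,0,0,-0.016,1]]'
python3 -m crank '[[0,0,0,0,0,-0.003,1],[0,0,0,0,0,-0.006,1],[0,0,0,0,0,-0.006,1],[0,0,0,0,0,-0.006,1]]'
```

```text
t: 9.6
tool_pos: [0.4909, 0.1479, 0.1677]
tool_rot: [0.001, 0.545, 0.839, 0.001]
wrist_force: [-0.2, 0.8, -6.3]
grip_width: 0.0216
grasp_force: 30.0
t: 10.35
tool_pos: [0.4903, 0.1479, 0.1586]
tool_rot: [0.0, 0.545, 0.839, 0.0]
wrist_force: [-0.4, -0.4, -6.2]
grip_width: 0.0223
grasp_force: 30.0
t: 10.85
tool_pos: [0.4902, 0.1479, 0.1556]
tool_rot: [0.0, 0.545, 0.839, 0.0]
wrist_force: [-0.1, -1.2, -6.9]
grip_width: 0.022
grasp_force: 30.0
```

Lid at about 109 mm, below the "caught" height of 111 mm, and there is still no contact. The lugs are in the gaps, so I'll keep lowering.

```bash
python3 -m crank '[[0,0,0,0,0,-0.003,1],[0,0,0,0,0,-0.006,1],[0,0,0,0,0,-0.006,1],[0,0,0,0,0,-0.006,1]]'
python3 -m crank '[[0,0,0,0,0,-0.002,1],[0,0,0,0,0,-0.004,1],[0,0,0,0,0,-0.004,1],[0,0,0,0,0,-0.004,1]]'
```

```text
t: 11.35
tool_pos: [0.4902, 0.1479, 0.1526]
tool_rot: [0.0, 0.545, 0.839, 0.0]
wrist_force: [0.7, -0.1, -6.3]
grip_width: 0.0216
grasp_force: 30.0
t: 11.85
tool_pos: [0.4902, 0.1479, 0.1507]
tool_rot: [-0.0, 0.545, 0.839, 0.0]
wrist_force: [-0.3, -0.7, -5.8]
grip_width: 0.0217
grasp_force: 30.0
```

```bash
python3 -m crank '[[0,0,0,0,0,-0.002,1],[0,0,0,0,0,-0.002,1],[0,0,0,0,0,-0.002,1]]'
python3 -m crank '[[0,0,0,0,0,-0.002,1],[0,0,0,0,0,-0.002,1],[0,0,0,0,0,-0.002,1]]'
```

```text
t: 12.22
tool_pos: [0.4905, 0.1479, 0.1499]
tool_rot: [0.0, 0.545, 0.839, 0.0]
wrist_force: [0.2, -1.1, -3.0]
grip_width: 0.0218
grasp_force: 30.0
t: 12.6
tool_pos: [0.4907, 0.1478, 0.1491]
tool_rot: [0.0, 0.545, 0.839, 0.0]
wrist_force: [0.3, -1.5, -0.9]
grip_width: 0.0214
grasp_force: 30.0
```

Lid at about 102.6 mm and resting on the ring. Release and rise, then compute the push path.

```bash
python3 -m crank '[[0,0,0,0,0,0,0.6],[0,0,0,0,0,0,0.4],[0,0,0,0,0,0,0.2],[0,0,0,0,0,0,0],[0,0,0,0,0,0,0],[0,0,0,0,0,0,0],[0,0,0,0,0,0.04,0],[0,0,0,0,0,0.1,0],[0,0,0,0,0,0.2,0],[0,0,0,0,0,0.2,0]]'
python3 -m crank '[[0,0,0,0,0,0.1,0],[0,0,0,0,0,0.2,0.2],[0,0,0,0,0,0.2,0.4],[0,0,0,0,0,0.2,0.4]]'
python3 - <<'E'
from h import *
s=state(); print(s["tool_pos"],np.degrees(2*np.arctan2(s["tool_rot"][2],s["tool_rot"][1])))
w=get_image("wrist")[:,:,::-1]; cv2.imwrite("pics/w4.png",w)
tp=s["tool_pos"]; C=np.array([.484,.162]); 
def pose(f,off,r=.14): f=np.radians(f); return C+r*np.array([np.cos(f),np.sin(f)])+off*np.array([-np.sin(f),np.cos(f)])
p=pose(-66,.045); print("start",p,"shift",(p-tp[:2])/.5)
for f in range(-66,-122,-4): d=(pose(f,.029)-p)/.5; print(f,d.round(4),"turn",round((f+66)/180,4))
E
```

```text
t: 13.85
tool_pos: [0.4928, 0.1481, 0.2533]
tool_rot: [0.004, 0.545, 0.839, 0.003]
wrist_force: [0.6, 0.5, -1.3]
grip_width: 0.0921
grasp_force: 0.0
t: 14.35
tool_pos: [0.4897, 0.1478, 0.3468]
tool_rot: [-0.001, 0.545, 0.839, -0.001]
wrist_force: [-0.3, -0.2, -0.0]
grip_width: 0.064
grasp_force: 0.0
[0.48972609 0.14782895 0.34684947] 113.97772219943286
start [0.58205268 0.05240678] shift [ 0.18465317 -0.19084434]
-66 [-0.0292 -0.013 ] turn 0.0
-70 [-0.0458 -0.0241] turn -0.0222
-74 [-0.0632 -0.034 ] turn -0.0444
-78 [-0.0812 -0.0426] turn -0.0667
-82 [-0.0997 -0.05  ] turn -0.0889
-86 [-0.1187 -0.0561] turn -0.1111
-90 [-0.1381 -0.0608] turn -0.1333
-94 [-0.1578 -0.0642] turn -0.1556
-98 [-0.1776 -0.0662] turn -0.1778
-102 [-0.1976 -0.0668] turn -0.2
-106 [-0.2175 -0.066 ] turn -0.2222
-110 [-0.2374 -0.0638] turn -0.2444
-114 [-0.257  -0.0602] turn -0.2667
-118 [-0.2763 -0.0553] turn -0.2889
```

View pics/w4.png

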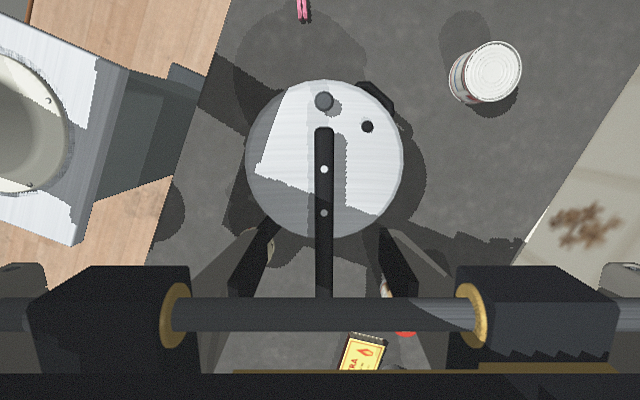

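The lid sits on the pot, bar from (324,128) down the image, undisturbed by the release. Going to the counter-clockwise side of the handle with fingers shut.

```bash
python3 -m crank '[[0,0,0,0.08,-0.08,0,1],[0,0,0,0.16,-0.16,0,1],[0,0,0,0.185,-0.191,0,1],[0,0,0,0.185,-0.191,-0.1,1],[0,0,0,0.185,-0.191,-0.2,1],[0,0,0,0.185,-0.191,-0.25,1],[0,0,0,0.185,-0.191,-0.25,1]]'
python3 -m crank '[[0,0,0,0,0,-0.06,1],[0,0,0,0,0,-0.12,1],[0,0,0,0,0,-0.15,1],[0,0,0,0,0,-0.15,1],[0,0,0,0,0,-0.15,1],[0,0,0,0,0,-0.15,1]]'
```

```text
t: 15.28
tool_pos: [0.58, 0.0532, 0.22]
tool_rot: [-0.003, 0.545, 0.839, -0.002]
wrist_force: [-0.3, 0.2, 0.3]
grip_width: 0.0003
grasp_force: 0.0
t: 16.02
tool_pos: [0.5836, 0.0523, 0.1501]
tool_rot: [0.001, 0.545, 0.839, 0.001]
wrist_force: [0.0, -0.7, -0.1]
grip_width: 0.0003
grasp_force: 0.0
```

```bash
python3 -m crank '[[0,0,0,-0.0146,-0.0065,0,1],[0,0,0,-0.0292,-0.013,0,1],[0,0,-0.0111,-0.0375,-0.0186,0,1],[0,0,-0.0222,-0.0458,-0.0241,0,1],[0,0,-0.0333,-0.0545,-0.0291,0,1],[0,0,-0.0444,-0.0632,-0.034,0,1],[0,0,-0.0555,-0.0722,-0.0383,0,1],[0,0,-0.0667,-0.0812,-0.0426,0,1]]'
python3 - <<'E'
from h import *
s=state(); f=np.radians(-78); print(s["wrist_force"]@[-np.sin(f),np.cos(f),0], s["torque"])
E
```

```text
t: 17.02
tool_pos: [0.5419, 0.0309, 0.1486]
tool_rot: [0.0, 0.63, 0.776, -0.0]
wrist_force: [0.1, -0.1, 0.2]
grip_width: 0.0004
grasp_force: 0.3
0.02732907445919915 [-0.0624288  -0.09034191  0.00463037]
```

```bash
python3 -m crank '[[0,0,-0.0111,-0.0092,-0.0037,0,1],[0,0,-0.0222,-0.0185,-0.0074,0,1],[0,0,-0.0333,-0.028,-0.0105,0,1],[0,0,-0.0444,-0.0375,-0.0135,0,1]]'
python3 - <<'E'
from h import *
s=state(); f=np.radians(-86); print(s["wrist_force"]@[-np.sin(f),np.cos(f),0], s["torque"])
w=get_image("wrist")[:,:,::-1]; cv2.imwrite("pics/w5.png",w)
E
```

```text
t: 17.52
tool_pos: [0.523, 0.0242, 0.1486]
tool_rot: [0.0, 0.683, 0.73, 0.0]
wrist_force: [1.1, 0.4, 0.6]
grip_width: 0.0001
grasp_force: 0.3
1.1347115950596771 [-0.0609813  -0.00922321  0.01563735]
```

View pics/w5.png

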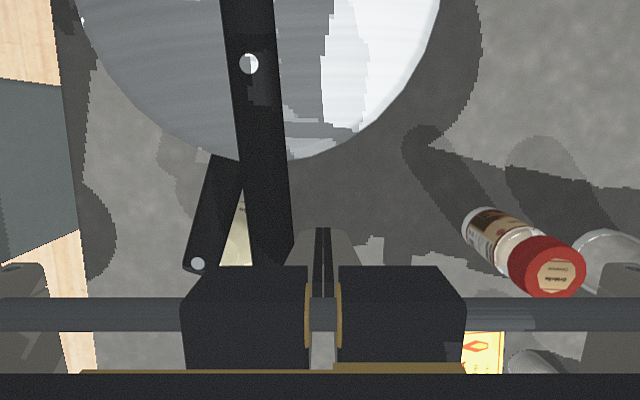

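The view shows the bar at the left side of the finger tips, its axis about 4° behind the tool's nominal angle (contact at a thinner finger). The pot handle is beside it at (215,210). I'll continue in small steps, watching the tangential force.

```bash
cat > f.py <<'E'
from h import *
import sys
s=state(); y=2*np.arctan2(s["tool_rot"][2],s["tool_rot"][1])-np.pi
print("phi",np.degrees(y).round(1),"tang",(s["wrist_force"]@[-np.sin(y),np.cos(y),0]).round(2),"rad",(s["wrist_force"]@[np.cos(y),np.sin(y),0]).round(2),"tz",s["torque"][2].round(3),s["joint_efforts"][0].round(3),s["tool_pos"].round(4))
E
python3 -m crank '[[0,0,-0.0111,-0.0097,-0.0024,0,1],[0,0,-0.0222,-0.0194,-0.0047,0,1]]' >/dev/null; python3 f.py
python3 -m crank '[[0,0,-0.0056,-0.0049,-0.0009,0,1],[0,0,-0.0111,-0.0098,-0.0017,0,1]]'>/dev/null; python3 f.py
```

```text
phi -90.1 tang 0.58 rad -0.19 tz 0.036 0.271 [0.5134 0.0219 0.1486]
phi -92.1 tang 0.48 rad -0.11 tz 0.009 0.057 [0.5087 0.0211 0.1486]
```

```bash
python3 -m crank '[[0,0,-0.0056,-0.005,-0.0008,0,1],[0,0,-0.0111,-0.0099,-0.0016,0,1]]' >/dev/null; python3 f.py
python3 -m crank '[[0,0,-0.0056,-0.005,-0.0005,0,1],[0,0,-0.0111,-0.0099,-0.001,0,1]]'>/dev/null; python3 f.py
python3 -m crank '[[0,0,-0.0056,-0.005,-0.0005,0,1],[0,0,-0.0111,-0.0099,-0.001,0,1]]'>/dev/null; python3 f.py
```

```text
phi -94.1 tang 2.11 rad -0.29 tz -0.005 -0.142 [0.5038 0.0204 0.1486]
phi -96.1 tang 2.98 rad -1.25 tz 0.0 -0.131 [0.4991 0.0198 0.1486]
phi -98.1 tang 6.36 rad -2.35 tz -0.044 -0.126 [0.4944 0.0193 0.1487]
```

```bash
for i in 1 2 3; do python3 -m crank '[[0,0,0,0,0,0,1]]' >/dev/null; python3 f.py; done
```

```text
phi -98.0 tang 2.99 rad -1.96 tz 0.033 -0.132 [0.4938 0.0193 0.1486]
phi -98.0 tang 1.93 rad -0.75 tz -0.024 -0.09 [0.4938 0.0193 0.1486]
phi -98.0 tang 2.3 rad -0.55 tz 0.001 -0.061 [0.4938 0.0193 0.1486]
```

Force relaxes when holding, so I'll read it with slow half-degree steps.

```bash
python3 -m crank '[[0,0,-0.0014,-0.0012,-0.0001,0,1]]' >/dev/null; python3 f.py; python3 -m crank '[[0,0,-0.0014,-0.0012,-0.0001,0,1]]' >/dev/null; python3 f.py;  python3 -m crank '[[0,0,0,0,0,0,1]]' >/dev/null; python3 f.py
```

```text
phi -98.3 tang 5.85 rad -0.93 tz 0.067 -0.05 [0.4936 0.0192 0.1487]
phi -98.5 tang 6.04 rad -1.04 tz 0.041 -0.071 [0.4934 0.0192 0.1487]
phi -98.5 tang 4.96 rad -1.02 tz 0.037 -0.081 [0.4933 0.0192 0.1487]
```

Steady 6 N while moving slowly, so about 36 N on the ring: firm. Backing off and rising.

```bash
python3 -m crank '[[0,0,0,0.01,-0.0014,0,1],[0,0,0,0.04,-0.0056,0,1],[0,0,0,0.08,-0.011,0,1],[0,0,0,0.08,-0.011,0.1,1],[0,0,0,0.08,-0.011,0.2,1],[0,0,0,0.0,0.1,0.35,1],[0,0,0,-0.03,0.2,0.4,1],[0,0,0,-0.03,0.25,0.4,1],[0,0,0,-0.03,0.25,0.4,1],[0,0,0,-0.03,0.25,0.4,1]]'
python3 - <<'E'
from h import *
print(state()["tool_pos"]); im=get_image("wrist")[:,:,::-1]; cv2.imwrite("pics/w6.png",im)
E
```

```text
t: 20.82
tool_pos: [0.4773, 0.1437, 0.3478]
tool_rot: [-0.0, 0.758, 0.653, -0.001]
wrist_force: [0.8, -0.5, -0.2]
grip_width: 0.0004
grasp_force: 0.0
[0.47734623 0.14370942 0.34783744]
```

View pics/w6.png

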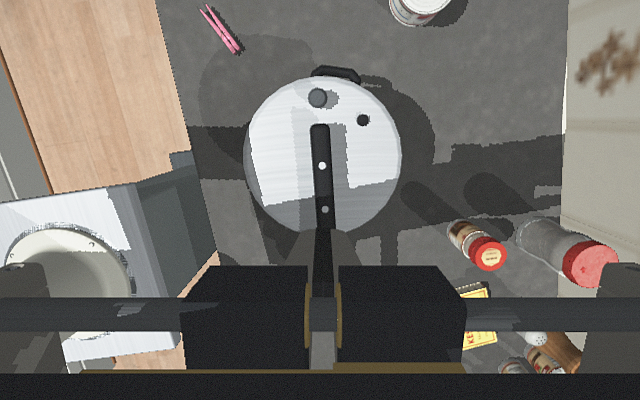

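The lid is seated. Its bar runs from rivet (322,166) to rivet (325,209), nearly along the tool axis. A quick check of angle and centre before handing in.

```bash
python3 - <<'E'
from h import *
im=cv2.imread("pics/w6.png"); g=cv2.cvtColor(im,cv2.COLOR_BGR2GRAY); c=cam("wrist"); pts=[]
for u,v in ((322,166),(325,209)):
    p=g[v-5:v+6,u-5:u+6].astype(float); w=np.clip(p-95,0,None); yy,xx=np.mgrid[v-5:v+6,u-5:u+6]; pts.append(((w*xx).sum()/w.sum(),(w*yy).sum()/w.sum()))
W=cast(c,pts,.162)[:,:2]; d=W[1]-W[0]; a=np.degrees(np.arctan2(d[1],d[0])); print(W,np.hypot(*d),a,"from pot handle",a+105)
E
```

```text
[[0.47866067 0.162752  ]
 [0.47442476 0.11298824]] 0.049943710818225705 -94.86530174080625 from pot handle 10.134698259193755
```

The angle is 10° from the pot's handle, which is fine, but the centre reads about 4.6 mm off. I'll recheck it from the very pose used to measure the pot, so any calibration bias cancels.

```bash
python3 -m crank '[[0,0,0.184,-0.009,0.034,0.015,1],[0,0,0.184,-0.009,0.034,0.015,1],[0,0,0.184,-0.009,0.034,0.015,1],[0,0,0.184,-0.009,0.034,0.015,1],[0,0,0.184,-0.009,0.034,0.015,1],[0,0,0.184,-0.009,0.034,0.015,1],[0,0,0.184,-0.009,0.034,0.015,1]]'
python3 - <<'E'
from h import *
from scipy.optimize import least_squares
s=state(); c=cam("wrist"); im=get_image("wrist")[:,:,::-1].copy(); cv2.imwrite("pics/w7.png",im); g=cv2.cvtColor(im,cv2.COLOR_BGR2GRAY)
q0=proj(c,[.482,.162,.162])[0].astype(int); u,v=q0; roi=g[v-14:v+15,u-14:u+15].astype(float); 
# rivet: bright blob enclosed by dark bar
m=((g<90)*255).astype(np.uint8); cn,h=cv2.findContours(m,cv2.RETR_CCOMP,cv2.CHAIN_APPROX_NONE)
for k,hh in zip(cn,h[0]):
    if hh[3]>=0 and 8<cv2.contourArea(k)<150:
        x,y=k[:,0].mean(0); 
        if abs(x-u)<60 and abs(y-v)<70: print("rivet?",x,y,cast(c,(x,y),.162)[0,:2])
G=cv2.GaussianBlur(g,(3,3),0)
for zz in (.113,.118):
    k=np.array([.482,.162])
    for it in range(4):
        E=[]
        for a in np.arange(-150,211,4):
            t=np.radians(a); r=np.arange(.088,.108,.0003); W=np.c_[k[0]+r*np.cos(t),k[1]+r*np.sin(t),np.full(len(r),zz)]
            q=proj(c,W).astype(np.float32); p=cv2.remap(G,q[:,0].reshape(1,-1),q[:,1].reshape(1,-1),1).ravel().astype(float)
            d=np.convolve(p,np.r_[np.ones(5),-np.ones(5)],'same')[6:-6]; i=(-d).argmax()
            if q[i,1]<225 and -d[i]>150: E.append(W[i+6,:2])
        E=np.array(E); f=least_squares(lambda w:np.hypot(E[:,0]-w[0],E[:,1]-w[1])-w[2],[*k,.098],loss="soft_l1",f_scale=.001).x; k=f[:2]
    print(zz,len(E),f)
E
```

```text
t: 21.75
tool_pos: [0.4732, 0.1611, 0.3561]
tool_rot: [-0.0, 0.541, 0.841, -0.0]
wrist_force: [0.4, 0.1, -0.0]
grip_width: 0.0009
grasp_force: 0.0
rivet? 308.0 218.95 [0.47468115 0.11283572]
rivet? 329.0833333333333 182.125 [0.47879497 0.16315564]
0.113 63 [0.48016299 0.16358189 0.09815085]
0.118 63 [0.47975253 0.16422554 0.09699108]
```

Lid offset is about 4 mm (limit 8), skirt radius reads the expected 98 mm, the handle is 10° from the pot's, and the arm is clear. Handing in.

```bash
python3 -c "
from plant import *
print(job_done())"
```

```text
the job is handed in; nothing more can be done
None
```

The lid is on the pot, turned clockwise until firm (about 6 N at the handle, so roughly 36 N on the ring), released with its handle about 10° from the pot's and its centre about 4–5 mm off, and handed in at about 22 s; no verdict came back.

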